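# Fit the screen of the fragment trap

### The arm

A 7-joint arm with a two-finger parallel gripper is mounted at the origin on the work surface; the furniture and walls round the work are solid. World frame = base frame: x ahead of the robot, y to its left, z up, the work surface at z = 0. Lengths are in m, angles in rad, forces in N, time in s.
With the tool pointing down it reaches from about 0.4 to 0.875 m from the base axis. Payload 6.5 kg.
Tool frame: the origin (TCP) lies on the centre line of the jaws, within the pads' length; the fingertips stand env.tcp_to_tips ahead of it and the grasp point (between the pads) lies 6 mm ahead of it (env.tcp_to_tips is the distance from the TCP to the fingertips, in m); z points along the fingers, y is the direction in which the jaws open and shut (so a half turn about z gives the same grasp; the last joint's range is limited). The gripper opens to 85 mm and grips with 20 to 120 N. Pads are 22 mm wide; open, the fingers measure 114 mm over their backs; the gripper's body (76 mm by 85 mm) begins 54 mm behind the grasp point. The pads swing forward as they close: fully open they stand 13 mm farther back than shut.
Start: joints at [-1.366, 0.536, -0.004, 1.538, 0.003, 1.067, -0.071], TCP at [0.174, 0.626, 0.256] pointing down, gripper open.
Joint ranges: [-2.7, 2.7], [-0.37, 2.16], [-1.27, 1.26], [0.24, 2.4], [-1.31, 4.45], [0.19, 1.91], [-2.76, 2.76]. Speed limits (rad/s): [2.39, 2.39, 3.14, 3.14, 3.14, 3.14, 3.14].

### API

Orientations are given as a unit quaternion [x, y, z, w].
In Python, from bench import env gives the robot as it stands. The module is installed in compiled form; this text tells all that it offers.
- The arm moves only by the shell command python3 -m pendant 'ROWS'. ROWS is JSON, a list of rows, each a list of 5 numbers: the shift along the tool's x, y, z in m, then the turn about the tool's z in degrees, then the closure, from -1 (fully open) to 1 (shut). In form: [[tx, ty, tz, roll, grip], ...]. A call has 1 to 12 rows; each row is the pose to reach, as a shift and turn from the pose measured when the call began, along the tool's axes at that moment; what a row does not reach only later rows make up. A row lasts 1/8 s, in which the tool goes at most 62.5 mm and 10.7 degrees, less where a joint would pass 70% of its speed; a pose out of reach is approached as far as the arm can. A call with a gripper value outside its range is refused whole. The fingers move at their own pace and stop on an object; the grip force is fixed at half the most. Time passes only in rows, so rows that repeat a pose let the fingers close. It gives the time, the measured TCP pose, the force and the opening at its end, in the units of the state.
- env.state(): the state, without advancing time (a new reading comes with each control period).
- env.grab_frame(name): name is "side" or "top" or "wrist"; returns a dict with "image" (480x640x3 uint8, red, green, blue), "vfov" (degrees; the focal length in pixels is half the picture's height over the tangent of half this angle, whatever the lens; pixels are square), "cx", "cy" (the principal point, pixels), "k1" (the pictures are not rectified: a ray, as slopes to the right and down, at radius r is drawn at 1 + k1 r^2 times it, then the intrinsics apply), "R" (3x3) and "t" (3): a world point X has camera coordinates R X + t; the wrist camera has in their place "hand_eye" (4x4, takes a point from camera to tool coordinates, whose origin is the TCP and whose axes are the flange's). Camera axes: x right, y down, z forward; pixel columns grow to the right and rows downward; lengths in m; the calibration is good to about 2 mm. A picture is of the moment at which its call begins: read the wrist's pose just before it. There is no depth.
- env.sign_off(): hands the job in, once; it reports no verdict.
The state is a dict: "clock": time; "joint_positions": joint angles; "joint_velocities": joint speeds; "joint_torque": joint torques, N m; "ee_pos": TCP position; "tcp_rot": TCP orientation; "contact_force": force on the tool from outside, world axes, zero at the start; "wrist_torque": the same for the moment, N m; "gripper_width": finger opening in m.
Only numpy, scipy, OpenCV 4.12 (cv2) and the standard library are available. Lean on these libraries where they do the work, as an engineer would, in place of code of your own. Each camera call takes 0.05 s, during which the arm holds its last target.

### The job

Make the vacuum's fragment trap ready for use: set the strainer screen in the mouth of the trap, knob up, flat on the gasket, and let go of it; then put the clamp ring over it and screw it down clockwise, finger-tight, so that it presses firmly on the screen and stays so by itself. Wire screen and gasket are delicate, so feel for the thread, press lightly and do not overtighten, and leave the other things on the table where they are.

Things in the scene. Friction and masses are not known exactly. Their poses are not given: they have to be found in the camera images.
- trap_mouth (a point): Fragment trap: round pot fixed on the table, 72 mm tall: grey 100 mm foot, clear chamber, 67 mm aluminium collar (its top 56 mm above the table), upright 49 mm neck open at the top, hose spigot low at its side (along this point's x). The point is the centre of the mouth, level with the neck's rim; z up. Bore 39 mm, edge bevelled. The trap does not move.
- trap_gasket (a point): Centre of the top of the rubber gasket ring in the trap's mouth, 4 mm below the rim, on which the screen rests. Pressed, it gives way up to 3 mm, 7 N for each mm, and is then hard. The point itself is fixed to the trap.
- trap_thread (a point): Centre of the neck at the level of the thread's upper ends, 3 mm below the rim. Round the neck stand three equal ridges, 120 degrees apart, 3 mm high, 3.7 mm proud, each 75 degrees long and falling 7.5 mm clockwise seen from above, with open gaps of 45 degrees between them. Where they begin differs each time and must be seen or felt; this point's axes do not tell.
- screen_knob (a point): Strainer screen: steel disk 37 mm across, 8 mm thick, with wire mesh and an upright round lifting knob in the middle, 12 mm across; 80 g; lies flat on the table, knob up. The point is the middle of the knob, 15 mm above the underside; the knob is free from 8 to 23 mm above the underside. z along the knob. Seated, the disk stands 4 mm proud of the neck's rim.
- ring_center (a point): Clamp ring: aluminium, ribbed, 66 mm across, 18 mm high, about 150 g, lying flange up. The point is on its axis, half-way up (9 mm); z up. The flange on top is 4 mm thick with a 32 mm hole that passes over the knob; skirt bore 59 mm. Over the neck it rests with its lugs on the ridges (foot 3 to 10 mm below the rim), or, with lugs in the gaps, drops onto the screen (foot 10 mm below).
- ring_lugs (a point): Centre of the ring's foot (9 mm below the other point). Inside the skirt here are three lugs 120 degrees apart, 3 mm high, 6 mm wide, 25 mm from the axis, hidden from above. On the ridges, turned anticlockwise, they climb, then drop 7 mm into a gap within 95 degrees. From a gap, clockwise, they pass under the ridges: resistance starts after 10 to 60 degrees, 15 to 20 more make it snug, 30 reach the hard stop (1 mm in 10 degrees).

How it is judged:
On the way:
1. the screen lies flat in the mouth on its gasket, let go, with the ring not yet over it (horizontal distance between screen_knob and trap_mouth below 0.003 m and angle between screen_knob's own z axis and vertical below 0.06 rad and z of screen_knob in the frame of trap_mouth between 0.006 and 0.0122 m and contact force between the fingers and screen below 0.1 N and horizontal distance between ring_center and trap_mouth above 0.05 m), for 0.2 s.
At the end, for the whole second after the job is handed in: The screen lies flat in the mouth on its gasket (within 3 mm of the axis and 0.06 rad of level), and the ring, let go and at rest, level and on the same axis, is screwed down so that it presses on the screen with more than 8 N by itself (horizontal distance between each of screen_knob, ring_center and trap_mouth below 0.003 m and angle between each of screen_knob, ring_center's own z axis and vertical below 0.06 rad and z of screen_knob in the frame of trap_mouth between 0.006 and 0.0122 m and contact force between ring and screen above 8 N and z of ring_center in the frame of trap_mouth below 0 m and linear speed of ring below 0.01 m/s); the robot touches nothing.
It fails at once if the screen or its gasket is pressed too hard (over 35 N), or the ring is overtightened (contact force between ring and screen above 35 N or contact force between screen and trap above 35 N or contact force between screen and neck above 35 N).
It fails at once if the ring is forced against the trap with more than 50 N (contact force between ring and trap above 50 N or contact force between ring and neck above 50 N).
It fails at once if the robot pushes on the trap itself with more than 15 N (contact force between the arm and trap above 15 N or contact force between the arm and neck above 15 N).
It fails at once if another thing on the table is moved more than 20 mm (distance of any of loupe, tape_roll, eraser, bone_folder, linen_thread, bulldog_clip, micro_spatula from where it was at the start of the episode above 0.02 m).
It also fails if it takes over 64 s, if anything falls off the work surface, if the arm or the gripper's body presses on something with over 40 N, if the wrist force passes 120 N, or if a joint passes its speed limit or range.

## Working session

There is one attempt and no reset: what is moved stays moved. The work goes in short steps, Python scripts to look and compute and a shell command to move; the robot and the scene stay as the last step left them, time stands still between calls to the robot, and variables do not carry over. Pictures are saved under pics/ and viewed, and the job is handed in when it is done.

```bash
mkdir -p pics; ls; python3 - <<'E'
from bench import env
import cv2, numpy as np
s=env.state()
print({k:np.round(v,4).tolist() for k,v in s.items()}, env.tcp_to_tips)
for n in ("side","top","wrist"):
    f=env.grab_frame(n)
    cv2.imwrite(f"pics/a_{n}.png",f["image"][:,:,::-1])
    np.save(f"pics/a_{n}.npy",f,allow_pickle=True)
    print(n,{k:np.round(v,4).tolist() for k,v in f.items() if k!="image"})
E
```

```text
pics
{'clock': 0.0, 'joint_positions': [-1.3662, 0.5372, -0.0044, 1.5389, 0.0026, 1.0673, -0.0712], 'joint_velocities': [0.0009, 0.0005, 0.0016, 0.0004, 0.0001, 0.0006, 0.0001], 'joint_torque': [0.0001, -58.3414, 1.0486, -25.9104, 0.0123, 0.0097, -0.0], 'ee_pos': [0.1737, 0.6257, 0.2554], 'tcp_rot': [0.1349, 0.9909, -0.0009, -0.0], 'contact_force': [0.5518, 0.1151, -0.0454], 'wrist_torque': [-0.0093, 0.0095, -0.0329], 'gripper_width': 0.0854} 0.025
side {'vfov': 57.631, 'cx': 326.8638, 'cy': 239.951, 'k1': -0.0218, 'R': [[0.8195, -0.5727, 0.021], [-0.2723, -0.4214, -0.865], [0.5042, 0.7032, -0.5013]], 't': [-0.3824, 0.2838, 0.5164]}
top {'vfov': 44.5972, 'cx': 321.4336, 'cy': 240.1724, 'k1': 0.0284, 'R': [[0.0165, -0.9997, -0.0173], [-0.9967, -0.015, -0.0793], [0.0791, 0.0186, -0.9967]], 't': [0.1326, 0.5368, 0.9794]}
wrist {'vfov': 60.3706, 'cx': 318.2678, 'cy': 238.1538, 'k1': -0.082, 'hand_eye': [[0.0011, -0.9479, -0.3184, 0.0825], [1.0, 0.001, 0.0006, 0.0007], [-0.0002, -0.3184, 0.9479, -0.1176], [0.0, 0.0, 0.0, 1.0]]}
```

View pics/a_top.png

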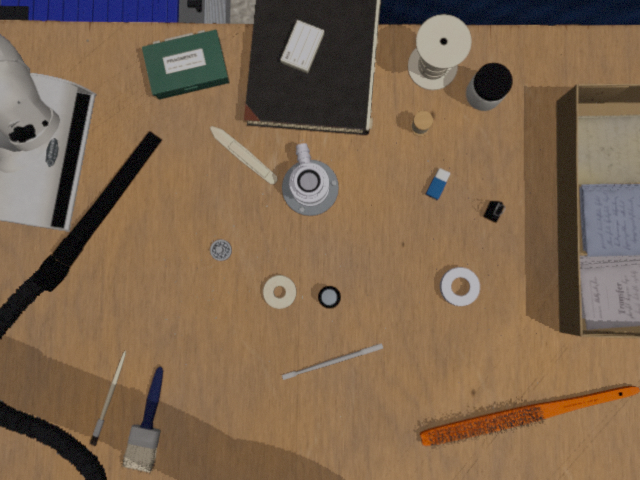

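View pics/a_side.png

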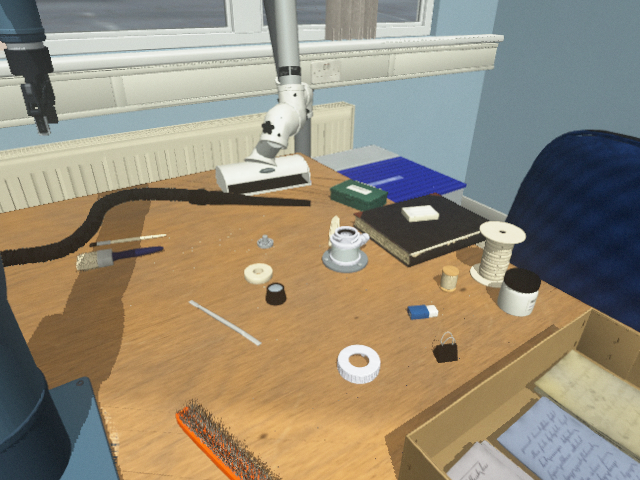

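View pics/a_wrist.png

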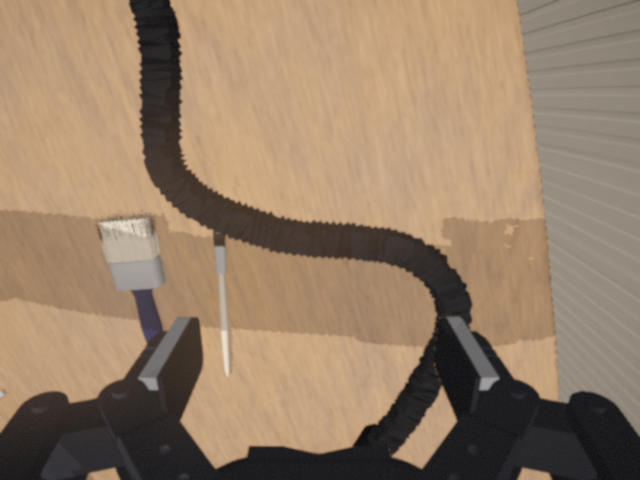

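The top view shows the trap at about (309,181), the screen (grey mesh disk) at about (220,250) and the ring (white, ribbed) at about (461,286). The cream ring at (280,291) is the tape roll. Next I build helpers and measure.

```bash
cat > h.py <<'E'
import numpy as np, cv2
from scipy.spatial.transform import Rotation as Rn
def cam(f,st=None):
    img=f["image"]; fl=240/np.tan(np.radians(f["vfov"]/2))
    if "R" in f: R=np.array(f["R"]); t=np.array(f["t"])
    else:
        T=np.array(f["hand_eye"]); W=np.eye(4); W[:3,:3]=Rn.from_quat(st["tcp_rot"]).as_matrix(); W[:3,3]=st["ee_pos"]
        M=np.linalg.inv(W@T); R=M[:3,:3]; t=M[:3,3]
    return dict(f=fl,cx=f["cx"],cy=f["cy"],k1=f["k1"],R=R,t=t)
def ray(c,uv):
    d=(np.atleast_2d(uv).astype(float)-[c["cx"],c["cy"]])/c["f"]; s=d.copy()
    for _ in range(30): s=d/(1+c["k1"]*(s**2).sum(1,keepdims=True))
    v=np.c_[s,np.ones(len(s))]@c["R"]; return -c["R"].T@c["t"],v
def plane(c,uv,z):
    o,v=ray(c,uv); return o+v*((z-o[2])/v[:,2])[:,None]
def proj(c,X):
    p=np.atleast_2d(X)@c["R"].T+c["t"]; s=p[:,:2]/p[:,2:]
    s=s*(1+c["k1"]*(s**2).sum(1,keepdims=True)); return s*c["f"]+[c["cx"],c["cy"]]
def tri(obs):
    A=np.zeros((3,3));b=np.zeros(3)
    for c,uv in obs:
        o,v=ray(c,uv); v=v[0]/np.linalg.norm(v[0]); P=np.eye(3)-np.outer(v,v); A+=P;b+=P@o
    return np.linalg.solve(A,b)
def crop(img,x0,y0,x1,y1,k,name):
    cv2.imwrite(name,cv2.resize(img[y0:y1,x0:x1],None,fx=k,fy=k,interpolation=cv2.INTER_CUBIC)[:,:,::-1])
def circ(P):  # fit circle xy
    A=np.c_[2*P[:,:2],np.ones(len(P))]; s=np.linalg.lstsq(A,(P[:,:2]**2).sum(1),rcond=None)[0]
    return s[:2],np.sqrt(s[2]+s[:2]@s[:2])
E
python3 - <<'E'
from h import *
F={n:np.load(f"pics/a_{n}.npy",allow_pickle=True).item() for n in("side","top")}
c=cam(F["top"]); 
for n,uv,z in(("screen",(220,250),.008),("ring",(461,286.5),.018),("trap",(309,181),.072),("foot",(311,189),.0)): print(n,plane(c,uv,z))
crop(F["top"]["image"],270,140,350,220,7,"pics/a_top_trap.png")
crop(F["top"]["image"],190,220,250,280,8,"pics/a_top_scr.png")
crop(F["top"]["image"],430,255,490,315,8,"pics/a_top_ring.png")
a=[cv2.imread(f"pics/a_top_{k}.png") for k in("trap","scr","ring")]
a=[cv2.resize(x,(260,260)) for x in a]
b=F["side"]["image"][:,:,::-1]
bs=[cv2.resize(b[y-35:y+35,x-35:x+35],(260,260),interpolation=cv2.INTER_CUBIC) for x,y in((345,245),(265,242),(358,363))]
cv2.imwrite("pics/a_mix.png",np.vstack([np.hstack(a),np.hstack(bs)]))
E
```

```text
screen [[0.51603453 0.31735795 0.008     ]]
ring [[ 0.45967129 -0.09728515  0.018     ]]
trap [[0.62780592 0.16212357 0.072     ]]
foot [[0.62667453 0.16135163 0.        ]]
```

View pics/a_mix.png

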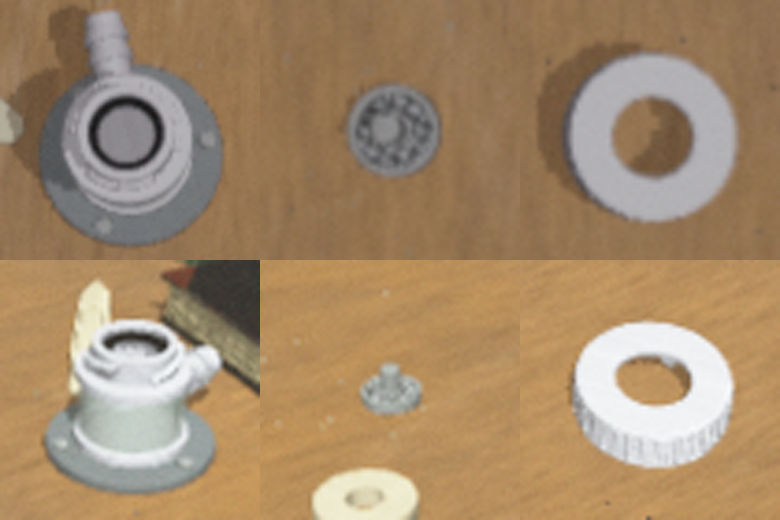

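```bash
cat > go.py <<'E'
# usage: python3 go.py x y z  -> shift in tool axes
import sys
from h import *
from bench import env
s=env.state(); R=Rn.from_quat(s["tcp_rot"]).as_matrix()
t=np.array([float(a) for a in sys.argv[1:4]])
print("clock",round(s["clock"],2),"pos",np.round(s["ee_pos"],4),"xt",np.round(R[:,0],4),"zt",np.round(R[:,2],4),"F",np.round(s["contact_force"],2),"w",round(s["gripper_width"],4),"shift",np.round(R.T@(t-s["ee_pos"]),4),"j",np.round(s["joint_positions"],3))
E
python3 go.py 0.516 0.317 0.16
```

```text
clock 0.15 pos [0.1738 0.6259 0.2556] xt [-9.636e-01  2.674e-01 -1.000e-04] zt [-3.0e-04 -1.4e-03 -1.0e+00] F [ 0.5   0.01 -0.56] w 0.0851 shift [-0.4124 -0.206   0.0959] j [-1.366  0.537 -0.004  1.539  0.003  1.067 -0.071]
```

```bash
python3 -m pendant '[[-0.06,-0.03,0.01,0,-1],[-0.11,-0.055,0.02,0,-1],[-0.165,-0.08,0.03,0,-0.5],[-0.215,-0.11,0.04,0,0],[-0.27,-0.135,0.05,0,0],[-0.32,-0.16,0.065,0,0],[-0.37,-0.185,0.08,0,0],[-0.4124,-0.206,0.096,0,0],[-0.4124,-0.206,0.096,0,0],[-0.4124,-0.206,0.096,0,0]]'
python3 - <<'E'
from bench import env
import cv2, numpy as np
from h import *
s=env.state()
f=env.grab_frame("wrist"); np.save("pics/b.npy",(s,f),allow_pickle=True)
cv2.imwrite("pics/b.png",f["image"][:,:,::-1])
print(proj(cam(f,s),[[.516,.317,.008]]))
E
python3 go.py 0.516 0.317 0.16
```

```text
clock: 1.4
ee_pos: [0.5153, 0.3176, 0.1598]
tcp_rot: [0.135, 0.991, -0.0, -0.001]
contact_force: [0.1, 0.3, 0.2]
gripper_width: 0.0427
[[316.6789038  228.31326517]]
clock 1.45 pos [0.515  0.3184 0.16  ] xt [-9.641e-01  2.656e-01  8.000e-04] zt [-9.e-04 -4.e-04 -1.e+00] F [-0.61  1.58  0.42] w 0.0431 shift [-0.0014 -0.0011  0.    ] j [-0.676  0.577  0.066  1.738 -0.049  0.829  0.714]
```

View pics/b.png

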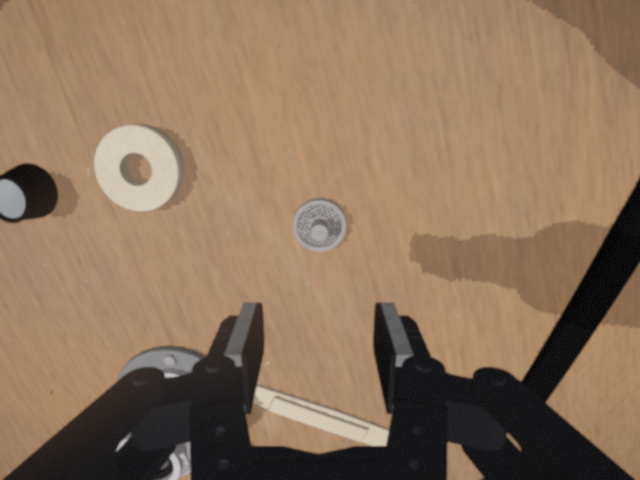

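The wrist view shows the screen's disk at about (320,225) with the knob top at about (319,233). Next I refine both.

```bash
python3 - <<'E'
from h import *
s,f=np.load("pics/b.npy",allow_pickle=True); c=cam(f,s)
im=f["image"]; hsv=cv2.cvtColor(im,cv2.COLOR_RGB2HSV)
m=(hsv[:,:,1]<70).astype(np.uint8); m[:180]=0;m[270:]=0;m[:,:270]=0;m[:,370:]=0
m=cv2.morphologyEx(m,cv2.MORPH_CLOSE,np.ones((7,7)))
cs,_=cv2.findContours(m,0,cv2.CHAIN_APPROX_NONE); k=max(cs,key=cv2.contourArea)[:,0]
print(cv2.fitEllipse(k), cv2.contourArea(k))
# upper outline on z=.008 plane
for z in(.008,.006,.004): print(z,circ(plane(c,k,z)))
crop(im,285,190,355,260,8,"pics/b_z.png")
t=np.load("pics/a_top.npy",allow_pickle=True).item(); ct=cam(t)
hsv=cv2.cvtColor(t["image"],cv2.COLOR_RGB2HSV); m=(hsv[:,:,1]<80).astype(np.uint8); m[:235]=0;m[265:]=0;m[:,:205]=0;m[:,235:]=0
m=cv2.morphologyEx(m,cv2.MORPH_CLOSE,np.ones((5,5)))
cs,_=cv2.findContours(m,0,cv2.CHAIN_APPROX_NONE); k=max(cs,key=cv2.contourArea)[:,0]
print(circ(plane(ct,k,.006)))
E
```

```text
((319.01788330078125, 224.83746337890625), (53.08737564086914, 54.36819839477539), 93.99919891357422) 2266.0
0.008 (array([0.51441196, 0.31909519]), np.float64(0.018710987298688014))
0.006 (array([0.51499252, 0.31893707]), np.float64(0.01884985663923517))
0.004 (array([0.51557307, 0.31877894]), np.float64(0.018988725979777243))
(array([0.51692737, 0.31703075]), np.float64(0.018566764916164873))
```

View pics/b_z.png

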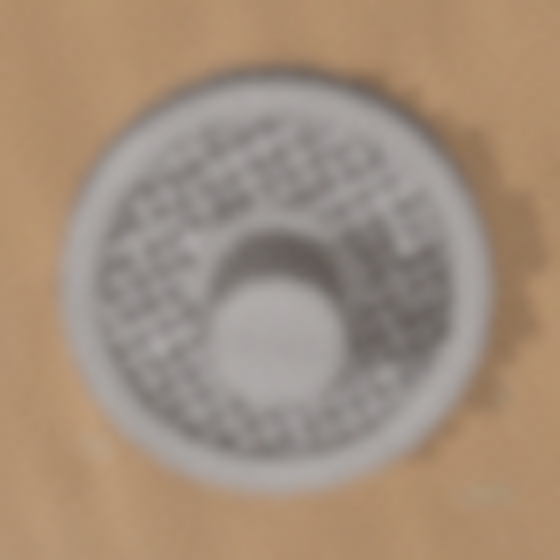

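```bash
python3 -m pendant '[[0,0,0.04,0,0],[-0.001,0,0.08,0,0],[-0.001,0,0.105,0,0],[-0.001,0,0.12,0,0],[-0.001,0,0.124,0,0],[-0.001,0,0.124,0,0]]'; python3 - <<'E'
from bench import env
import cv2, numpy as np
s=env.state()
f=env.grab_frame("wrist"); np.save("pics/c.npy",(s,f),allow_pickle=True)
cv2.imwrite("pics/c.png",f["image"][:,:,::-1])
E
python3 go.py 0.516 0.318 0.036
```

```text
clock: 2.2
ee_pos: [0.5161, 0.3189, 0.0368]
tcp_rot: [0.134, 0.991, 0.0, -0.0]
contact_force: [0.1, -0.8, 0.5]
gripper_width: 0.0427
clock 2.25 pos [0.5163 0.3188 0.037 ] xt [-9.642e-01  2.653e-01 -2.000e-04] zt [ 4.e-04  7.e-04 -1.e+00] F [-0.11  0.72 -0.54] w 0.0431 shift [ 0.0001 -0.0008  0.001 ] j [-0.663  0.765  0.049  1.769 -0.06   0.609  0.724]
```

View pics/c.png

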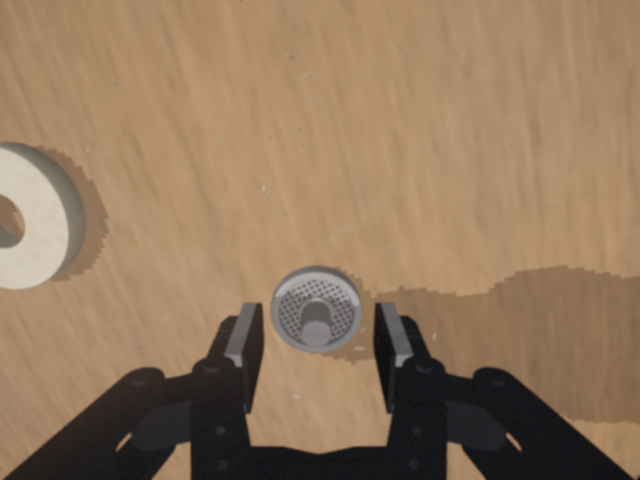

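```bash
python3 - <<'E'
from h import *
s,f=np.load("pics/c.npy",allow_pickle=True); c=cam(f,s)
R=Rn.from_quat(s["tcp_rot"]).as_matrix()
crop(f["image"],255,255,375,365,5,"pics/c_z.png")
for uv,z in(((315.5,332),.023),((316.5,309),.008)):
    p=plane(c,uv,z)[0]; print(p,R.T@(p-s["ee_pos"]))
E
```

```text
[0.51394255 0.3192147  0.023     ] [ 0.00215404 -0.00022942  0.01376347]
[0.51269705 0.31988461 0.008     ] [3.52986808e-03 7.95627776e-05 2.87638544e-02]
```

View pics/c_z.png

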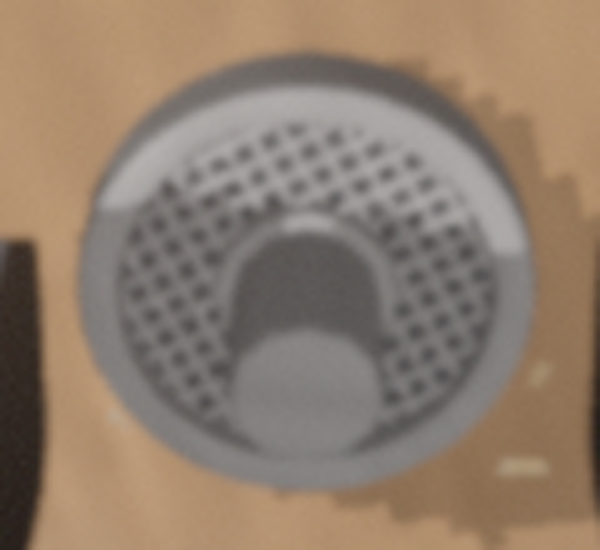

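```bash
python3 -m pendant '[[0.001,0,0.001,0,0],[0.001,0,0.001,0,1],[0.001,0,0.001,0,1],[0.001,0,0.001,0,1],[0.001,0,0.001,0,1],[0.001,0,-0.03,0,1],[0.001,0,-0.08,0,1],[0.001,0,-0.12,0,1],[0.001,0,-0.12,0,1]]'; python3 - <<'E'
from bench import env
import cv2, numpy as np
s=env.state()
f=env.grab_frame("wrist"); np.save("pics/d.npy",(s,f),allow_pickle=True)
cv2.imwrite("pics/d.png",f["image"][:,:,::-1])
E
python3 go.py 0.628 0.162 0.20
```

```text
clock: 3.38
ee_pos: [0.5173, 0.3201, 0.1602]
tcp_rot: [0.134, 0.991, 0.002, 0.002]
contact_force: [-0.0, -0.1, -1.2]
gripper_width: 0.0083
clock 3.42 pos [0.5159 0.3193 0.158 ] xt [-0.9641  0.2654 -0.0017] zt [ 0.0024  0.002  -1.    ] F [-0.14 -0.97 -1.84] w 0.0085 shift [-0.1499 -0.1218 -0.042 ] j [-0.677  0.579  0.067  1.739 -0.05   0.822  0.715]
```

View pics/d.png

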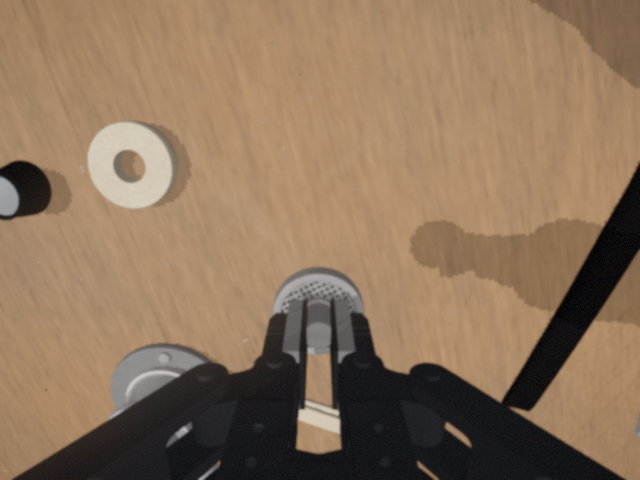

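```bash
python3 go.py 0.680 0.148 0.155; python3 - <<'E'
from h import *
s,f=np.load("pics/d.npy",allow_pickle=True)
crop(f["image"],260,250,380,360,6,"pics/d_z.png")
E
```

```text
clock 3.42 pos [0.5159 0.3193 0.158 ] xt [-0.9641  0.2654 -0.0017] zt [ 0.0024  0.002  -1.    ] F [-0.14 -0.97 -1.84] w 0.0085 shift [-0.2036 -0.1216  0.0031] j [-0.677  0.579  0.067  1.739 -0.05   0.822  0.715]
```

View pics/d_z.png

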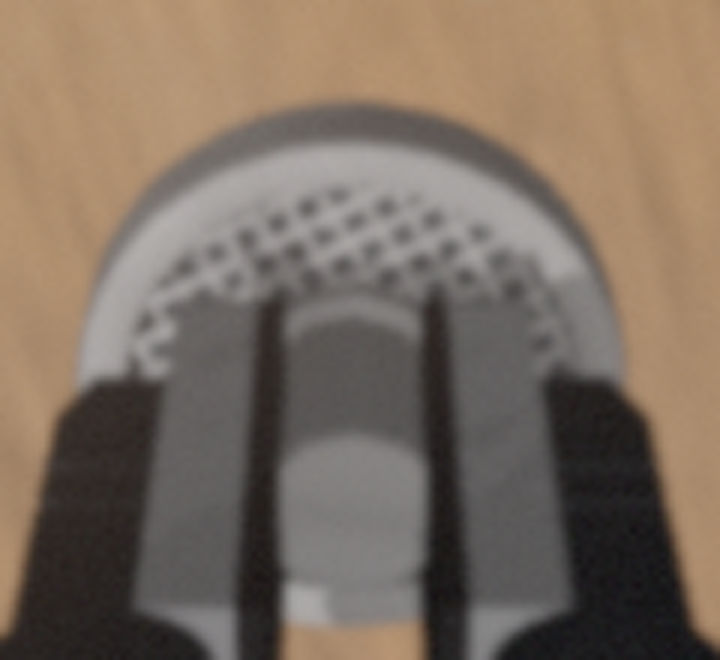

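```bash
python3 -m pendant '[[-0.05,-0.03,0.0,0,1],[-0.1,-0.06,0.0,0,1],[-0.15,-0.09,0.0,0,1],[-0.19,-0.115,0.003,0,1],[-0.204,-0.122,0.003,0,1],[-0.204,-0.122,0.003,0,1],[-0.204,-0.122,0.003,0,1]]'; python3 - <<'E'
from bench import env
import cv2, numpy as np
from h import *
s=env.state()
f=env.grab_frame("wrist"); s2=env.state(); np.save("pics/e.npy",(s,f,s2),allow_pickle=True)
cv2.imwrite("pics/e.png",f["image"][:,:,::-1])
t=env.grab_frame("top");np.save("pics/e_top.npy",t,allow_pickle=True)
print(s["ee_pos"],s2["ee_pos"])
T=np.array(f["hand_eye"]);fl=240/np.tan(np.radians(f["vfov"]/2))
def tool(uv,tz):
    c=dict(f=fl,cx=f["cx"],cy=f["cy"],k1=f["k1"],R=np.eye(3),t=np.zeros(3))
    v=T[:3,:3]@ray(c,uv)[1][0]; o=T[:3,3]; return o+v*(tz-o[2])/v[2]
print("disk",tool((318.1,312),.028),"knobtop",tool((318.3,334.6),.013), "far",tool((318.1,273.5),.028))
E
```

```text
clock: 4.3
ee_pos: [0.6787, 0.1501, 0.1542]
tcp_rot: [0.133, 0.991, 0.002, -0.0]
contact_force: [0.6, 0.5, -1.2]
gripper_width: 0.0087
[0.67865158 0.15005006 0.15423356] [0.67879028 0.15015743 0.15457819]
disk [0.00260198 0.00071927 0.028     ] knobtop [0.00153109 0.00079577 0.013     ] far [0.01924578 0.00070266 0.028     ]
```

View pics/e.png

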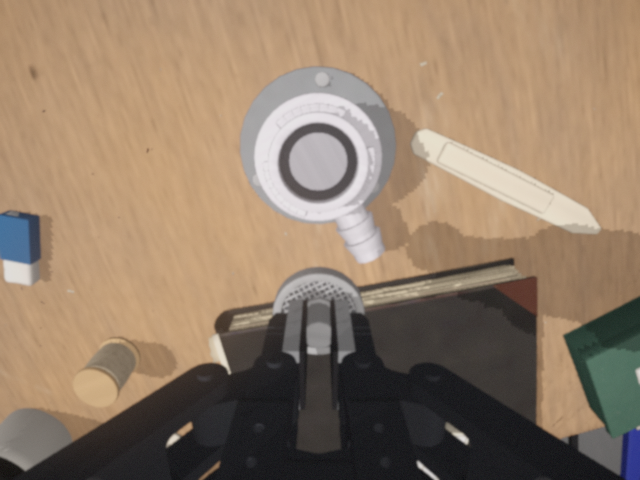

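```bash
python3 - <<'E'
from h import *
s,f,s2=np.load("pics/e.npy",allow_pickle=True)
crop(f["image"],235,60,400,225,4,"pics/e_z.png")
E
```

```text
(no output)
```

View pics/e_z.png

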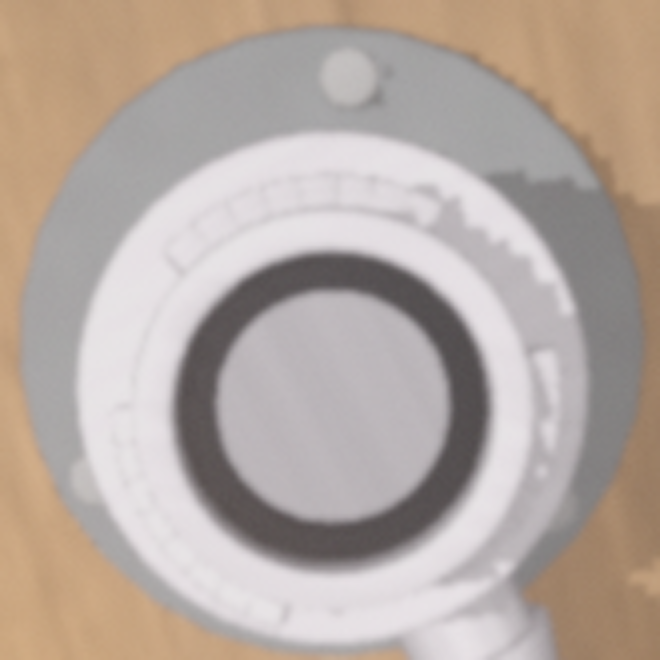

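```bash
python3 - <<'E'
from h import *
s,f,s2=np.load("pics/e.npy",allow_pickle=True); s=dict(s); 
s["ee_pos"]=(np.array(s["ee_pos"])+s2["ee_pos"])/2
def fit(img,c,box,z,R=None,ee=None,thr=110):
    x0,y0,x1,y1=box
    g=cv2.cvtColor(img,cv2.COLOR_RGB2GRAY)[y0:y1,x0:x1]
    m=(g<thr).astype(np.uint8)
    n,l,st,_=cv2.connectedComponentsWithStats(m); i=1+np.argmax(st[1:,4]); m=(l==i).astype(np.uint8)
    cs,h=cv2.findContours(m,cv2.RETR_CCOMP,cv2.CHAIN_APPROX_NONE)
    cs=sorted(cs,key=cv2.contourArea)[-2:]
    for k in cs:
        P=plane(c,k[:,0]+[x0,y0],z); cc,r=circ(P); print(cv2.fitEllipse(k)[:2],np.round(cc,4),round(r,4), "res",np.std(np.hypot(*(P[:,:2]-cc).T)))
        if R is not None: print("  tool",np.round(R.T@(np.r_[cc,z]-ee),4))
c=cam(f,s); R=Rn.from_quat(s["tcp_rot"]).as_matrix()
fit(f["image"],c,(270,110,370,215),.068,R,s["ee_pos"])
for n in("pics/a_top.npy","pics/e_top.npy"):
    t=np.load(n,allow_pickle=True).item(); fit(t["image"],cam(t),(290,162,330,200),.068)
E
```

```text
((47.685203552246094, 51.01340866088867), (60.28805923461914, 60.632659912109375)) [0.6271 0.165 ] 0.0149 res 0.00013763275297060676
  tool [0.0537 0.0005 0.0864]
((47.519222259521484, 51.53510284423828), (75.39726257324219, 76.22039031982422)) [0.6275 0.1648] 0.0187 res 0.00015914041972330605
  tool [0.0533 0.0004 0.0864]
((18.423545837402344, 19.140281677246094), (17.60503387451172, 17.920223236083984)) [0.6283 0.1632] 0.0147 res 0.0004492431918305725
((18.345645904541016, 18.30337142944336), (21.956329345703125, 22.92387580871582)) [0.6297 0.1634] 0.0186 res 0.00048118973623631543
((19.5, 18.5), (43.65092086791992, 46.315032958984375)) [0.6295 0.1615] 0.0363 res 0.004015013253378659
```

The mouth, ridges and gasket are clearly visible. The ridges' upper ends are at image angles of about 18, 138 and 258°, counted counter-clockwise from image right. Next I move the screen to hover over the mouth.

```bash
python3 -m pendant '[[0.03,0,0,0,1],[0.05,0,0.01,0,1],[0.0523,0,0.028,0,1],[0.0523,0,0.04,0,1],[0.0523,0,0.04,0,1],[0.0523,0,0.04,0,1]]'; python3 - <<'E'
from bench import env
import cv2, numpy as np
from h import *
s=env.state()
f=env.grab_frame("wrist"); s2=env.state(); np.save("pics/g.npy",(s,f,s2),allow_pickle=True)
crop(f["image"],230,220,410,370,4,"pics/g.png")
f=env.grab_frame("side"); np.save("pics/g_side.npy",f,allow_pickle=True)
crop(f["image"],295,170,395,280,5,"pics/g_side.png")
E
python3 go.py 0.6283 0.1639 0.114
```

```text
clock: 5.15
ee_pos: [0.6294, 0.1635, 0.1149]
tcp_rot: [0.133, 0.991, 0.002, 0.001]
contact_force: [0.0, -0.3, -0.8]
gripper_width: 0.0086
clock 5.25 pos [0.6294 0.1636 0.1153] xt [-0.9648  0.2632 -0.0014] zt [ 0.0024  0.0034 -1.    ] F [ 0.37  0.7  -0.27] w 0.0086 shift [ 0.0011 -0.      0.0013] j [-0.372  0.702  0.073  1.636 -0.069  0.803  1.035]
```

View pics/g.png

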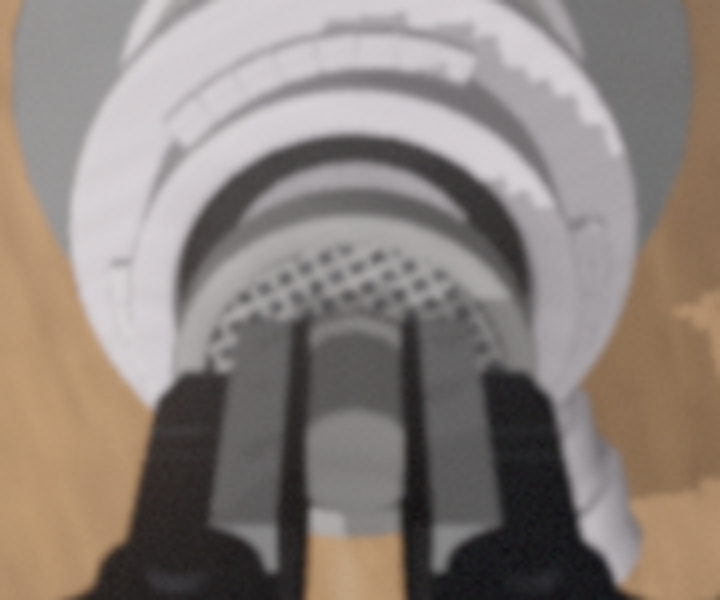

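View pics/g_side.png

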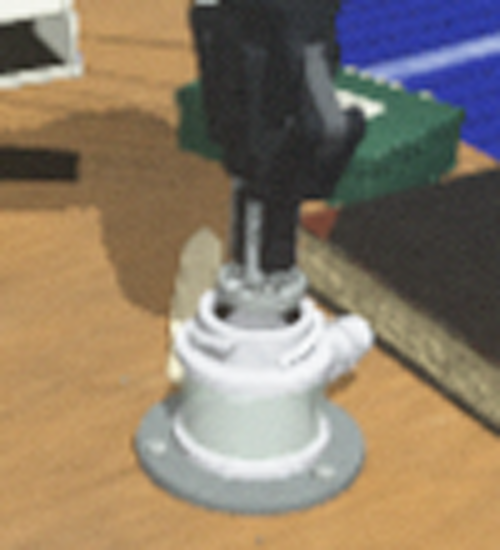

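```bash
cat >> h.py <<'E'
def tool(f,uv,tz):
    T=np.array(f["hand_eye"]);fl=240/np.tan(np.radians(f["vfov"]/2))
    c=dict(f=fl,cx=f["cx"],cy=f["cy"],k1=f["k1"],R=np.eye(3),t=np.zeros(3))
    v=ray(c,uv)[1]@T[:3,:3].T; o=T[:3,3]; return o+v*((tz-o[2])/v[:,2])[:,None]
E
python3 - <<'E'
from h import *
s,f,s2=np.load("pics/g.npy",allow_pickle=True)
tz=.1151-.072
print("disk far",tool(f,(318.2,273.4),.028)[0]-[.0185,0,0],"bottom far",tool(f,(318.2,220+188/4),.036)[0]-[.0185,0,0])
print("neck far",tool(f,(318.2,241.6),tz)[0]-[.0245,0,0])
# ellipse around neck outer rim at several points
pts=np.array([(354,88),(250,103),(200,135),(160,185),(140,240),(132,300),(460,103),(575,300)])/4+[230,220]-.4
print(circ(tool(f,pts,tz)))
pts=np.array([(354,215),(260,232),(210,270),(183,320),(174,360),(450,235),(500,272),(525,320),(533,360)])/4+[230,220]-.4
print(circ(tool(f,pts,.028)))
E
```

```text
disk far [0.00078733 0.00074103 0.028     ] bottom far [0.00011664 0.00074219 0.036     ]
neck far [0.00247845 0.00073352 0.0431    ]
(array([0.00373708, 0.00072313]), np.float64(0.023898699604412765))
(array([0.00178836, 0.00069024]), np.float64(0.0179818432205533))
```

```bash
python3 -m pendant '[[0.0015,0,0,0,1],[0.0015,0,0.001,0,1],[0.0015,0,0.003,0,1],[0.0015,0,0.005,0,1],[0.0015,0,0.006,0,1],[0.0015,0,0.007,0,1]]';python3 go.py 0.6283 0.1639 0.104
```

```text
clock: 6.0
ee_pos: [0.628, 0.1641, 0.1082]
tcp_rot: [0.133, 0.991, 0.002, 0.001]
contact_force: [0.2, -0.5, -0.7]
gripper_width: 0.0086
clock 6.0 pos [0.628  0.1641 0.1082] xt [-0.9648  0.2631 -0.0014] zt [ 0.0024  0.0034 -1.    ] F [ 0.24 -0.55 -0.69] w 0.0086 shift [-0.0004 -0.0001  0.0042] j [-0.373  0.71   0.072  1.642 -0.069  0.789  1.035]
```

```bash
python3 -m pendant '[[0,0,0.001,0,1],[0,0,0.002,0,1],[0,0,0.003,0,1],[0,0,0.003,0,1]]';python3 -m pendant '[[0,0,0.001,0,1],[0,0,0.001,0,1]]';python3 -c "
from bench import env
from h import *
s=env.state();f=env.grab_frame('wrist');np.save('pics/i.npy',(s,f),allow_pickle=True);crop(f['image'],230,220,410,370,4,'pics/i.png')"
```

```text
clock: 6.5
ee_pos: [0.6279, 0.164, 0.1051]
tcp_rot: [0.133, 0.991, 0.002, 0.001]
contact_force: [-0.6, 0.0, -0.4]
gripper_width: 0.0085
clock: 6.75
ee_pos: [0.628, 0.1641, 0.1043]
tcp_rot: [0.133, 0.991, 0.002, 0.001]
contact_force: [0.2, -0.1, 0.9]
gripper_width: 0.0085
```

View pics/i.png

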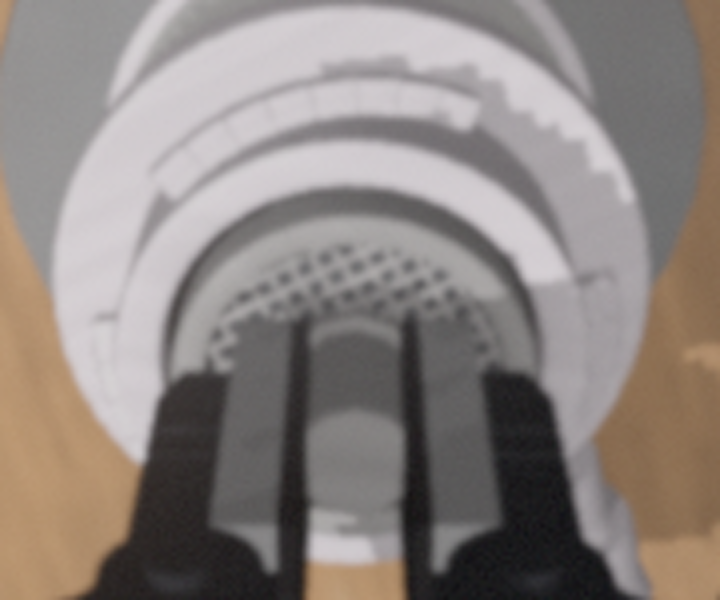

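```bash
python3 -m pendant '[[0,0,0,0,0.4],[0,0,0,0,0],[0,0,0,0,0],[0,0,-0.02,0,0],[0,0,-0.06,0,-0.5],[-0.03,0,-0.08,0,-1],[-0.04,0,-0.08,0,-1],[-0.04,0,-0.08,0,-1]]';python3 -c "
from bench import env
from h import *
s=env.state();f=env.grab_frame('wrist');np.save('pics/k.npy',(s,f),allow_pickle=True);
g=env.grab_frame('side');np.save('pics/k_side.npy',g,allow_pickle=True)
cv2.imwrite('pics/k.png',f['image'][:,:,::-1]);crop(g['image'],305,200,385,280,6,'pics/k_side.png')
crop(f['image'],220,110,420,260,4,'pics/k_z.png')"; python3 go.py 0.46 -0.097 0.15
```

```text
clock: 7.8
ee_pos: [0.666, 0.1529, 0.1837]
tcp_rot: [0.133, 0.991, 0.002, 0.0]
contact_force: [-0.2, 0.2, 0.4]
gripper_width: 0.0857
clock 7.9 pos [0.6648 0.1536 0.1829] xt [-0.9649  0.2626  0.0014] zt [-6.0e-04  3.1e-03 -1.0e+00] F [-0.74  0.5  -0.18] w 0.0849 shift [ 0.1317 -0.2957  0.0323] j [-0.347  0.668  0.085  1.506 -0.067  0.97   1.063]
```

View pics/k.png

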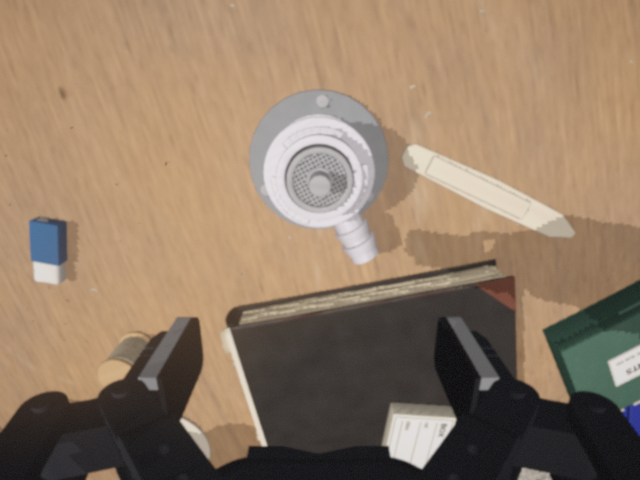

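View pics/k_side.png

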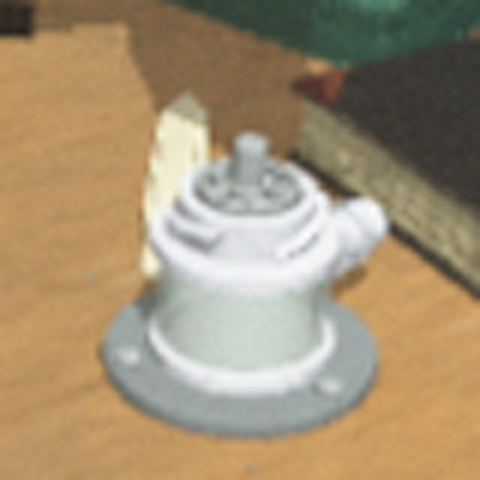

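The screen lies flat in the mouth, let go. Next I go over to the ring, turning 30° clockwise to leave range for the last joint.

```bash
python3 -m pendant '[[0.025,-0.05,0,5,-1],[0.05,-0.1,0,10,-1],[0.07,-0.15,0.005,15,-1],[0.09,-0.2,0.01,20,-1],[0.11,-0.25,0.02,25,-1],[0.125,-0.28,0.032,30,-1],[0.132,-0.296,0.032,30,-1],[0.132,-0.296,0.032,30,-1],[0.132,-0.296,0.032,30,-1]]';python3 -c "
from bench import env
from h import *
s=env.state();f=env.grab_frame('wrist');np.save('pics/m.npy',(s,f,env.state()),allow_pickle=True);
cv2.imwrite('pics/m.png',f['image'][:,:,::-1])"; python3 go.py 0.46 -0.097 0.15
```

```text
clock: 9.02
ee_pos: [0.461, -0.0959, 0.1506]
tcp_rot: [0.383, 0.924, 0.002, -0.0]
contact_force: [0.4, -0.3, -0.7]
gripper_width: 0.0858
clock 9.07 pos [ 0.461  -0.0958  0.1506] xt [-0.7064  0.7078  0.002 ] zt [ 8.0e-04  3.6e-03 -1.0e+00] F [-0.26  0.05 -0.08] w 0.0855 shift [-0.0001 -0.0015  0.0006] j [-0.076  0.404  0.228  2.095 -0.152  0.658  1.039]
```

View pics/m.png

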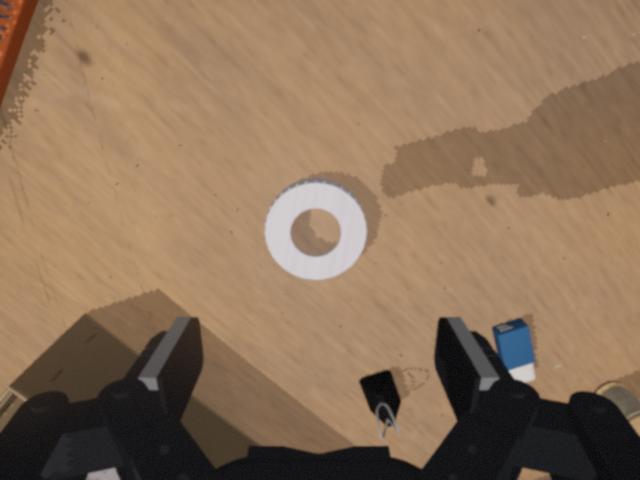

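```bash
python3 - <<'E'
from h import *
s,f,s2=np.load("pics/m.npy",allow_pickle=True)
im=f["image"];g=im.min(2); m=(g>165).astype(np.uint8); m[:150]=0;m[300:]=0;m[:,:230]=0;m[:,400:]=0
cs,h=cv2.findContours(m,cv2.RETR_CCOMP,cv2.CHAIN_APPROX_NONE)
tz=s["ee_pos"][2]-.018
for k in sorted(cs,key=cv2.contourArea)[-2:]:
    print(cv2.fitEllipse(k)[:2],circ(tool(f,k[:,0],tz)))
print("clip",tool(f,[(360,375),(398,372),(400,415),(372,435)],s["ee_pos"][2]-.005))
crop(im,255,170,385,290,5,"pics/m_z.png")
E
```

```text
((315.2009582519531, 232.1480712890625), (48.95603561401367, 51.48212432861328)) (array([ 0.0024008 , -0.00150937]), np.float64(0.01638074982114503))
((315.1885681152344, 230.72915649414062), (96.15401458740234, 100.7533187866211)) (array([ 0.00243467, -0.00151865]), np.float64(0.0321218248673058))
clip [[-0.11623013  0.03255372  0.14563059]
 [-0.11371312  0.06162741  0.14563059]
 [-0.15560715  0.06634737  0.14563059]
 [-0.17630167  0.0448159   0.14563059]]
```

View pics/m_z.png

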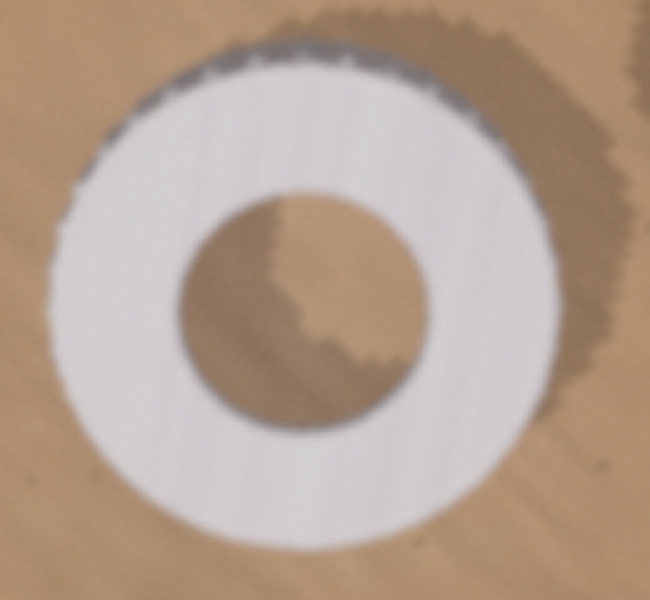

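```bash
python3 -m pendant '[[0.001,-0.002,0.05,0,-1],[0.001,-0.002,0.09,0,-1],[0.001,-0.002,0.115,0,-1],[0.001,-0.002,0.1275,0,-1],[0.001,-0.002,0.1275,0,-0.5],[0.001,-0.002,0.1275,0,0],[0.001,-0.002,0.1275,0,0.5],[0.001,-0.002,0.1275,0,0.5]]'
```

```text
clock: 10.07
ee_pos: [0.4599, -0.0959, 0.0239]
tcp_rot: [0.383, 0.924, 0.002, 0.001]
contact_force: [-0.5, 1.4, 5.0]
gripper_width: 0.0642
```

```bash
python3 -m pendant '[[0,0,0,0,-1],[0,0,-0.002,0,-1],[0,0,-0.002,10,-1],[0,0,-0.002,20,-1],[0,0,-0.002,30,-1],[0,0,-0.002,40,-1],[0,0,-0.002,50,-1],[0,0,-0.002,60,-1],[0,0,-0.002,70,-1],[0,0,-0.002,80,-1],[0,0,-0.002,90,-1],[0,0,-0.002,90,-1]]'; python3 -m pendant '[[0,0,0,0,0],[0,0,0,0,0.5],[0,0,0,0,0.5],[0,0,0,0,0.5]]'; python3 go.py 0.46 -0.097 0.15
```

```text
clock: 11.58
ee_pos: [0.4598, -0.0959, 0.0259]
tcp_rot: [0.924, 0.383, 0.002, -0.001]
contact_force: [-0.3, -1.1, 0.4]
gripper_width: 0.0852
clock: 12.08
ee_pos: [0.4602, -0.0963, 0.0265]
tcp_rot: [0.923, 0.384, 0.002, -0.001]
contact_force: [-0.1, 0.2, 8.8]
gripper_width: 0.0638
clock 12.07 pos [ 0.4602 -0.0963  0.0265] xt [0.705  0.7092 0.0048] zt [ 0.0035  0.0033 -1.    ] F [-0.13  0.17  8.83] w 0.0638 shift [-1.000e-04  3.000e-04 -1.235e-01] j [-0.288  0.718  0.505  2.143 -0.791  0.47   0.056]
```

```bash
python3 -m pendant '[[0,0,-0.02,0,0.5],[0,0,-0.07,0,0.5],[0,0,-0.13,0,0.5],[0,0,-0.13,0,0.5]]';python3 -c "
from bench import env
from h import *
s=env.state();f=env.grab_frame('wrist');np.save('pics/n.npy',(s,f,env.state()),allow_pickle=True);
cv2.imwrite('pics/n.png',f['image'][:,:,::-1])"; python3 go.py 0.627 0.1645 0.19
```

```text
clock: 12.58
ee_pos: [0.462, -0.0973, 0.1597]
tcp_rot: [0.923, 0.385, 0.005, 0.0]
contact_force: [-0.3, -0.4, -2.1]
gripper_width: 0.064
clock 12.62 pos [ 0.4607 -0.0966  0.1577] xt [0.7035 0.7107 0.0075] zt [ 0.0067  0.0039 -1.    ] F [ 0.16  0.61 -2.59] w 0.0635 shift [ 0.3028 -0.0654 -0.0301] j [-0.514  0.495  0.795  2.118 -0.541  0.732 -0.145]
```

View pics/n.png

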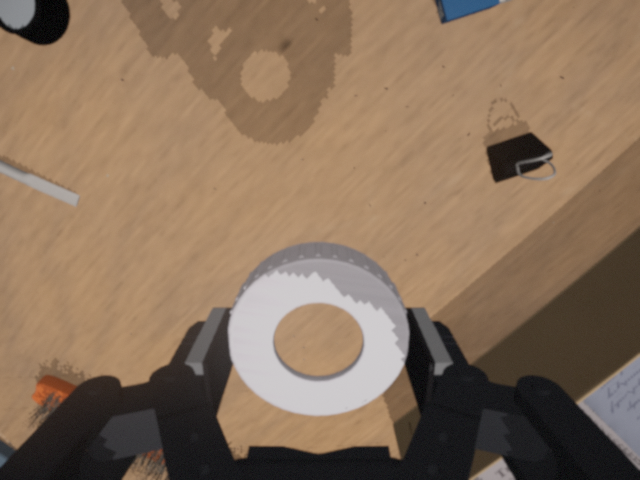

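```bash
python3 - <<'E'
from h import *
s,f,s2=np.load("pics/n.npy",allow_pickle=True)
im=f["image"]
# hole: tan region inside ring
hsv=cv2.cvtColor(im,cv2.COLOR_RGB2HSV)
m=(hsv[:,:,1]>60).astype(np.uint8)
n,l,st,ce=cv2.connectedComponentsWithStats(m,connectivity=4); i=l[340,318]; print(st[i])
k=max(cv2.findContours((l==i).astype(np.uint8),0,cv2.CHAIN_APPROX_NONE)[0],key=cv2.contourArea)[:,0]
print(cv2.fitEllipse(k))
for tz in(.0082,.0122): print(tz,circ(tool(f,k,tz)))
# outer top edge: points by eye
crop(im,215,230,425,430,3,"pics/n_z.png")
E
```

```text
[ 274  304   89   72 4992]
((318.11822509765625, 339.42645263671875), (71.22624206542969, 87.23751068115234), 90.42393493652344)
0.0082 (array([ 0.00177421, -0.00078387]), np.float64(0.0149831570480943))
0.0122 (array([-0.00078243, -0.00078268]), np.float64(0.015459451733728929))
```

View pics/n_z.png

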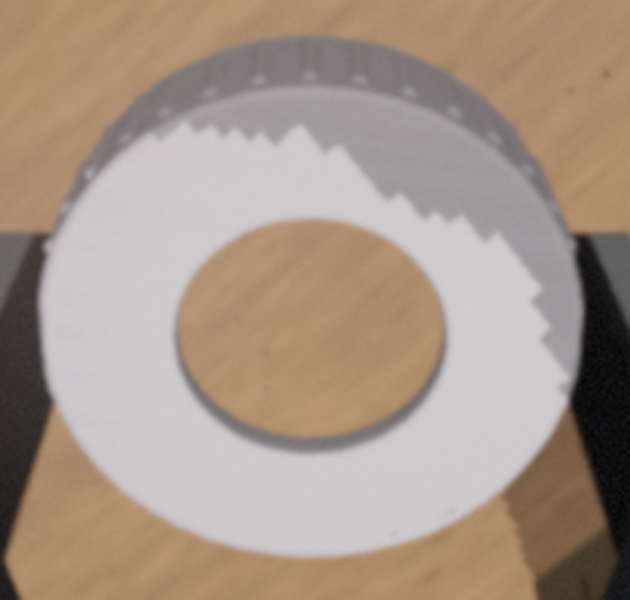

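```bash
python3 - <<'E'
from h import *
for n in("b","e","g","n"):
    x=np.load(f"pics/{n}.npy",allow_pickle=True); f=x[1]; print(n,np.round(f["hand_eye"],4).tolist(),f["cx"],f["cy"],f["vfov"])
f=np.load("pics/n.npy",allow_pickle=True)[1]
print(tool(f,[(318.1,339),(318.1,304),(318.1,375),(274,339),(362,339)],.0082))
E
```

```text
b [[0.0011, -0.9479, -0.3184, 0.0825], [1.0, 0.001, 0.0006, 0.0007], [-0.0002, -0.3184, 0.9479, -0.1176], [0.0, 0.0, 0.0, 1.0]] 318.2678289770843 238.1537515544498 60.37058775371719
e [[0.0011, -0.9479, -0.3184, 0.0825], [1.0, 0.001, 0.0006, 0.0007], [-0.0002, -0.3184, 0.9479, -0.1176], [0.0, 0.0, 0.0, 1.0]] 318.2678289770843 238.1537515544498 60.37058775371719
g [[0.0011, -0.9479, -0.3184, 0.0825], [1.0, 0.001, 0.0006, 0.0007], [-0.0002, -0.3184, 0.9479, -0.1176], [0.0, 0.0, 0.0, 1.0]] 318.2678289770843 238.1537515544498 60.37058775371719
n [[0.0011, -0.9481, -0.3181, 0.0822], [1.0, 0.0011, 0.0003, -0.0008], [0.0, -0.3181, 0.9481, -0.1176], [0.0, 0.0, 0.0, 1.0]] 318.2678289770843 238.1537515544498 60.37058775371719
[[ 0.00250539 -0.0007917   0.0082    ]
 [ 0.01632311 -0.0008054   0.0082    ]
 [-0.01281043 -0.00077659  0.0082    ]
 [ 0.00244799 -0.01634503  0.0082    ]
 [ 0.00248439  0.01469062  0.0082    ]]
```

```bash
python3 - <<'E'
from h import *
fb=np.load("pics/b.npy",allow_pickle=True)[1]
for n in("k","m"): print(n,np.round(np.load(f"pics/{n}.npy",allow_pickle=True)[1]["hand_eye"],4).tolist())
im=np.load("pics/n.npy",allow_pickle=True)[1]["image"]
pts=np.array([(312,86),(311,556),(40,322),(583,322),(150,138),(480,136),(110,490),(512,490),(220,100),(400,100),(220,540),(400,541),(63,400)])/3.+[215,230]-.33
for tz in(.0082,.0102,.0122,.0142): 
    P=tool(fb,pts,tz); c,r=circ(P); print("ring",tz,np.round(c,5),round(r,5),np.std(np.hypot(*(P[:,:2]-c).T)))
# screen in hand d: top face ellipse points
pts=np.array([(350,143),(230,165),(150,220),(100,295),(80,365),(470,165),(550,215),(600,295),(621,365)])/6.+[260,250]-.42
for tz in(.028,.030,.032,.034): 
    P=tool(fb,pts,tz); c,r=circ(P); print("scr",tz,np.round(c,5),round(r,5))
s,f,s2=np.load("pics/e.npy",allow_pickle=True)
g=cv2.cvtColor(f["image"],cv2.COLOR_RGB2GRAY)[110:215,270:370]; m=(g<110).astype(np.uint8)
cs=sorted(cv2.findContours(m,cv2.RETR_CCOMP,cv2.CHAIN_APPROX_NONE)[0],key=cv2.contourArea)[-2:]
for k in cs:
  for tz in(.0864,.0894,.0904): c,r=circ(tool(fb,k[:,0]+[270,110],tz)); print("mouth",tz,c,r)
E
```

```text
k [[0.0011, -0.9479, -0.3184, 0.0825], [1.0, 0.001, 0.0006, 0.0007], [-0.0002, -0.3184, 0.9479, -0.1176], [0.0, 0.0, 0.0, 1.0]]
m [[0.0011, -0.948, -0.3183, 0.0827], [1.0, 0.001, 0.0006, 0.0003], [-0.0002, -0.3183, 0.948, -0.1176], [0.0, 0.0, 0.0, 1.0]]
ring 0.0082 [0.00084 0.0011 ] 0.0322 0.0005231722873870073
ring 0.0102 [-0.00046  0.00111] 0.03271 0.0005314878227955489
ring 0.0122 [-0.00176  0.00111] 0.03322 0.0005398033582040966
ring 0.0142 [-0.00305  0.00112] 0.03373 0.0005481188936126436
scr 0.028 [0.00149 0.00069] 0.01793
scr 0.03 [0.00038 0.00069] 0.01817
scr 0.032 [-0.00073  0.00069] 0.01842
scr 0.034 [-0.00185  0.00069] 0.01867
mouth 0.0864 [0.05368689 0.00045017] 0.014873275934829405
mouth 0.0894 [0.05326367 0.00044705] 0.015091968323039471
mouth 0.0904 [0.05312259 0.00044601] 0.015164865785776277
mouth 0.0864 [0.05326162 0.00036602] 0.018667829269965477
mouth 0.0894 [0.05283215 0.00036166] 0.018942315683290765
mouth 0.0904 [0.05268899 0.00036021] 0.019033811154399217
```

```bash
python3 go.py 0.627 0.164 0.163
```

```text
clock 12.62 pos [ 0.4607 -0.0966  0.1577] xt [0.7035 0.7107 0.0075] zt [ 0.0067  0.0039 -1.    ] F [ 0.16  0.61 -2.59] w 0.0635 shift [ 0.3023 -0.0651 -0.0031] j [-0.514  0.495  0.795  2.118 -0.541  0.732 -0.145]
```

```bash
python3 -m pendant '[[0.04,-0.01,-0.005,0,0.5],[0.09,-0.02,-0.005,0,0.5],[0.14,-0.03,-0.005,0,0.5],[0.19,-0.04,-0.005,0,0.5],[0.24,-0.05,-0.004,0,0.5],[0.28,-0.06,-0.003,0,0.5],[0.302,-0.065,-0.003,0,0.5],[0.302,-0.065,-0.003,0,0.5],[0.302,-0.065,-0.003,0,0.5]]'; python3 go.py 0.627 0.164 0.125
```

```text
clock: 13.75
ee_pos: [0.6257, 0.1618, 0.1615]
tcp_rot: [0.923, 0.384, 0.002, -0.0]
contact_force: [1.1, -0.0, -1.8]
gripper_width: 0.0638
clock 13.75 pos [0.6257 0.1618 0.1615] xt [0.7044 0.7097 0.0048] zt [ 0.0042  0.0026 -1.    ] F [ 1.07 -0.02 -1.77] w 0.0638 shift [ 0.0022 -0.0007  0.0366] j [-0.81   0.758  0.747  1.657 -0.606  0.966 -0.628]
```

```bash
python3 -m pendant '[[0.002,-0.0007,0.015,0,0.5],[0.002,-0.0007,0.03,0,0.5],[0.002,-0.0007,0.037,0,0.5],[0.002,-0.0007,0.037,0,0.5],[0.002,-0.0007,0.037,0,0.5]]'; python3 -c "
from bench import env
from h import *
s=env.state();f=env.grab_frame('wrist');g=env.grab_frame('side');np.save('pics/p.npy',(s,f,g),allow_pickle=True);
crop(f['image'],210,210,430,430,3,'pics/p.png');crop(g['image'],290,150,400,280,4,'pics/p_side.png')"; python3 go.py 0.627 0.164 0.125
```

```text
clock: 14.38
ee_pos: [0.6272, 0.1638, 0.1249]
tcp_rot: [0.923, 0.384, 0.003, -0.0]
contact_force: [1.3, -0.3, -1.3]
gripper_width: 0.0635
clock 14.47 pos [0.6272 0.1639 0.1251] xt [0.7044 0.7098 0.0057] zt [ 0.0052  0.0028 -1.    ] F [-0.14 -0.24 -1.73] w 0.0638 shift [-0.0001 -0.0002  0.0001] j [-0.791  0.805  0.713  1.668 -0.641  0.91  -0.606]
```

View pics/p.png

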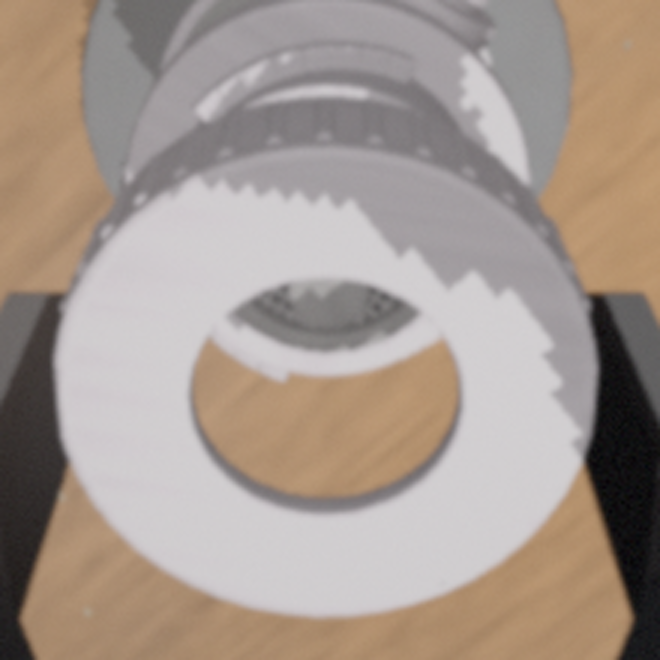

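View pics/p_side.png

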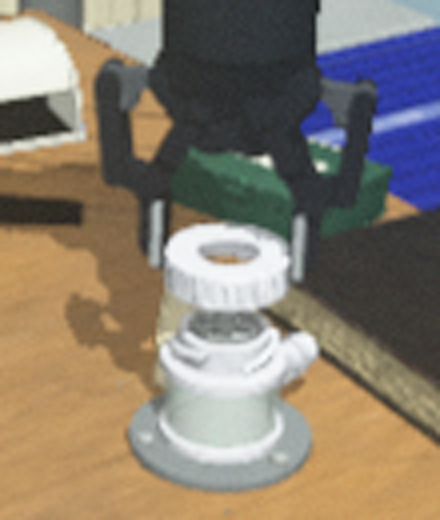

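```bash
python3 - <<'E'
from h import *
fb=np.load("pics/b.npy",allow_pickle=True)[1]
z0=.1251
bz=.0035
def T(px,z): 
    p=tool(fb,np.array(px)/3.+[210,210]-.33,z0-z+bz); p[:,0]+=.0012;p[:,1]-=.0008; return p
print("disk near",T([(325,347)],.076)); print("rim near",T([(325,377)],.072)); 
print("disk edge",circ(np.vstack([T([(235,315),(260,333),(290,343),(325,347),(360,343),(395,330),(412,318)],.076)])))
print("rim edge",T([(215,335),(445,335)],.072))
P=np.array([(325,147),(325,615),(57,370),(598,370),(150,205),(500,205),(130,540),(520,540),(240,160),(410,160),(230,600),(420,600)])
for tz in (.0082,.0117): p=tool(fb,P/3.+[210,210]-.33,tz); print("ring",circ(p))
E
```

```text
disk near [[-0.01677206 -0.00011277  0.0526    ]]
rim near [[-0.02469774 -0.00010713  0.0566    ]]
disk edge (array([ 0.00336701, -0.00011562]), np.float64(0.020212280934254694))
rim edge [[-0.01698572 -0.0177097   0.0566    ]
 [-0.01695314  0.01908381  0.0566    ]]
ring (array([0.0010248 , 0.00082292]), np.float64(0.03191961790710368))
ring (array([-0.00124063,  0.00082739]), np.float64(0.03280747121820707))
```

```bash
python3 -m pendant '[[0,0,0.012,0,0.5],[0,0,0.022,0,0.5],[0,0,0.025,0,0.5],[0,0,0.026,0,0.5],[0,0,0.027,0,0.5]]'; python3 -m pendant '[[0,0,0.001,0,0.5],[0,0,0.002,0,0.5],[0,0,0.002,0,0.5]]';
```

```text
clock: 15.1
ee_pos: [0.6276, 0.1639, 0.0983]
tcp_rot: [0.923, 0.384, 0.003, -0.0]
contact_force: [-1.2, -0.2, -1.3]
gripper_width: 0.0637
clock: 15.48
ee_pos: [0.6275, 0.164, 0.0963]
tcp_rot: [0.923, 0.384, 0.003, -0.0]
contact_force: [-0.0, 0.4, -1.1]
gripper_width: 0.0639
```

```bash
python3 -m pendant '[[0,0,0.001,0,0.5],[0,0,0.002,0,0.5],[0,0,0.002,0,0.5]]'; python3 -m pendant '[[0,0,0.001,0,0.5],[0,0,0.002,0,0.5],[0,0,0.002,0,0.5]]'
```

```text
clock: 15.85
ee_pos: [0.6275, 0.1639, 0.0941]
tcp_rot: [0.923, 0.384, 0.003, -0.0]
contact_force: [-1.2, 0.2, -1.1]
gripper_width: 0.0641
clock: 16.23
ee_pos: [0.6274, 0.1639, 0.092]
tcp_rot: [0.923, 0.384, 0.003, -0.0]
contact_force: [0.2, 0.1, -2.4]
gripper_width: 0.0639
```

```bash
python3 -m pendant '[[0,0,0.001,0,0.5],[0,0,0.001,0,0.5]]'; python3 -m pendant '[[0,0,0.001,0,0.5],[0,0,0.001,0,0.5]]'; python3 -m pendant '[[0,0,0.001,0,0.5],[0,0,0.001,0,0.5]]'
```

```text
clock: 16.48
ee_pos: [0.6274, 0.1639, 0.0909]
tcp_rot: [0.923, 0.384, 0.003, -0.0]
contact_force: [0.2, -0.7, -1.6]
gripper_width: 0.0635
clock: 16.73
ee_pos: [0.6276, 0.164, 0.0903]
tcp_rot: [0.923, 0.384, 0.003, -0.0]
contact_force: [-0.4, -0.3, 1.5]
gripper_width: 0.064
clock: 16.98
ee_pos: [0.6276, 0.164, 0.0901]
tcp_rot: [0.923, 0.384, 0.003, -0.001]
contact_force: [-3.7, -1.2, 6.7]
gripper_width: 0.0637
```

```bash
python3 -m pendant '[[0,0,0,-5,0.5],[0,0,-0.0005,-10,0.5],[0,0,-0.001,-15,0.5],[0,0,-0.0015,-20,0.5],[0,0,-0.0015,-20,0.5]]'; python3 go.py .627 .164 .09; python3 -c "
from bench import env
print(env.state()['wrist_torque'])"
```

```text
clock: 17.6
ee_pos: [0.6282, 0.1642, 0.0922]
tcp_rot: [0.843, 0.539, 0.004, -0.0]
contact_force: [-0.3, 0.0, 4.0]
gripper_width: 0.0637
clock 17.6 pos [0.6282 0.1642 0.0922] xt [0.42   0.9075 0.0067] zt [ 0.0065  0.0044 -1.    ] F [-0.29  0.04  3.98] w 0.0637 shift [-0.0007 -0.001   0.0022] j [-0.721  0.818  0.597  1.672 -0.593  0.831 -0.296]
[0.17302688 0.13313892 0.01610512]
```

```bash
python3 -m pendant '[[0,0,-0.0005,-5,0.5],[0,0,-0.001,-10,0.5],[0,0,-0.0015,-15,0.5],[0,0,-0.002,-20,0.5],[0,0,-0.002,-20,0.5]]'; python3 -m pendant '[[0,0,0,-5,0.5],[0,0,-0.0005,-10,0.5],[0,0,-0.0005,-10,0.5]]'
```

```text
clock: 18.23
ee_pos: [0.6282, 0.1644, 0.0942]
tcp_rot: [0.737, 0.676, 0.004, 0.0]
contact_force: [-1.4, 1.2, 1.7]
gripper_width: 0.064
clock: 18.6
ee_pos: [0.628, 0.1647, 0.0951]
tcp_rot: [0.676, 0.737, 0.004, 0.0]
contact_force: [-2.0, 1.7, 5.9]
gripper_width: 0.0638
```

```bash
python3 -m pendant '[[0,0,0,-5,0.5],[0,0,-0.0005,-8,0.5],[0,0,-0.0005,-8,0.5]]'; python3 -m pendant '[[0,0,0,-5,0.5],[0,0,0,-8,0.5],[0,0,0,-8,0.5]]'
```

```text
clock: 18.98
ee_pos: [0.6278, 0.1649, 0.0957]
tcp_rot: [0.624, 0.781, 0.004, 0.0]
contact_force: [-2.3, 0.6, 4.8]
gripper_width: 0.064
clock: 19.35
ee_pos: [0.6276, 0.1642, 0.0951]
tcp_rot: [0.569, 0.822, 0.003, 0.001]
contact_force: [0.4, 0.1, -1.8]
gripper_width: 0.0637
```

```bash
python3 -m pendant '[[0,0,0,-8,0.5],[0,0,0.001,-8,0.5],[0,0,0.003,-8,0.5],[0,0,0.004,-8,0.5],[0,0,0.004,-8,0.5]]'; python3 -m pendant '[[0,0,0.001,0,0.5],[0,0,0.0015,0,0.5],[0,0,0.0015,0,0.5]]'
```

```text
clock: 19.98
ee_pos: [0.6275, 0.1643, 0.0909]
tcp_rot: [0.511, 0.86, 0.003, 0.001]
contact_force: [-0.6, 0.7, -1.7]
gripper_width: 0.064
clock: 20.35
ee_pos: [0.6275, 0.1643, 0.0894]
tcp_rot: [0.511, 0.86, 0.003, 0.001]
contact_force: [-0.6, -0.1, -1.7]
gripper_width: 0.0639
```

```bash
python3 -m pendant '[[0,0,0.0005,0,0.5],[0,0,0.001,0,0.5]]'; python3 -m pendant '[[0,0,0.0005,0,0.5],[0,0,0.0005,0,0.5]]'
```

```text
clock: 20.6
ee_pos: [0.6275, 0.1643, 0.0884]
tcp_rot: [0.511, 0.859, 0.003, 0.001]
contact_force: [-0.9, 0.2, -0.6]
gripper_width: 0.064
clock: 20.85
ee_pos: [0.6275, 0.1643, 0.088]
tcp_rot: [0.511, 0.859, 0.003, 0.001]
contact_force: [-1.0, -0.4, 0.5]
gripper_width: 0.0636
```

```bash
cat > q.py <<'E'
from bench import env
from h import *
s=env.state(); x=Rn.from_quat(s["tcp_rot"]).as_matrix()[:,0]
print("yaw %.1f z %.4f xy %s F %s T %s j7 %.2f t %.2f"%(np.degrees(np.arctan2(x[1],x[0])),s["ee_pos"][2],np.round(s["ee_pos"][:2],4),np.round(s["contact_force"],1),np.round(s["wrist_torque"],3),s["joint_positions"][6],s["clock"]))
E
python3 q.py; python3 -m pendant '[[0,0,0,5,0.5],[0,0,0,10,0.5],[0,0,0,10,0.5]]'>/dev/null; python3 q.py;  python3 -m pendant '[[0,0,0,5,0.5],[0,0,0,8,0.5],[0,0,0,8,0.5]]' >/dev/null; python3 q.py
```

```text
yaw 118.5 z 0.0880 xy [0.6275 0.1643] F [-1.  -0.4  0.5] T [-0.099  0.255  0.044] j7 0.46 t 20.85
yaw 108.6 z 0.0882 xy [0.6277 0.1643] F [ 0.3 -0.2  0.8] T [-0.066 -0.037 -0.052] j7 0.32 t 21.23
yaw 100.7 z 0.0882 xy [0.6278 0.1643] F [ 0.3 -0.3  0.3] T [-0.072 -0.005  0.05 ] j7 0.21 t 21.60
```

```bash
for i in 1; do python3 -m pendant '[[0,0,0,5,0.5],[0,0,0,8,0.5],[0,0,0,8,0.5]]'>/dev/null; python3 q.py;  python3 -m pendant '[[0,0,0,4,0.5],[0,0,0,6,0.5],[0,0,0,6,0.5]]' >/dev/null; python3 q.py; done
```

```text
yaw 92.8 z 0.0882 xy [0.6279 0.1643] F [ 0.7 -0.8 -0.7] T [-0.095 -0.02  -0.017] j7 0.10 t 21.98
yaw 86.9 z 0.0882 xy [0.6279 0.1643] F [-0.1 -0.5 -0.3] T [-0.184  0.004  0.017] j7 0.02 t 22.35
```

```bash
python3 -m pendant '[[0,0,0,4,0.5],[0,0,0,6,0.5],[0,0,0,6,0.5]]'>/dev/null; python3 q.py;  python3 -m pendant '[[0,0,0,3,0.5],[0,0,0,5,0.5],[0,0,0,5,0.5]]' >/dev/null; python3 q.py
```

```text
yaw 81.0 z 0.0878 xy [0.6276 0.1646] F [ 1.5  0.5 -4.6] T [ 0.116 -0.138 -0.014] j7 -0.07 t 22.73
yaw 76.0 z 0.0874 xy [0.6275 0.1646] F [ 2.4  0.5 -8.3] T [ 0.086 -0.446  0.099] j7 -0.14 t 23.10
```

```bash
python3 -m pendant '[[0,0,0.0005,0,0.5],[0,0,0.001,3,0.5],[0,0,0.001,3,0.5]]'>/dev/null; python3 q.py;  python3 -m pendant '[[0,0,0.0005,3,0.5],[0,0,0.0005,3,0.5]]' >/dev/null; python3 q.py
```

```text
yaw 73.0 z 0.0870 xy [0.6278 0.1646] F [ 0.3 -0.2  0.5] T [-0.009  0.084 -0.033] j7 -0.18 t 23.48
yaw 70.1 z 0.0868 xy [0.6279 0.1646] F [ 1.4 -0.9 -1.2] T [-0.017 -0.027  0.038] j7 -0.22 t 23.73
```

```bash
python3 -m pendant '[[0,0,0.0003,2,0.5],[0,0,0.0005,4,0.5],[0,0,0.0005,4,0.5]]'>/dev/null; python3 q.py; python3 -c "
from bench import env
from h import *
s=env.state();f=env.grab_frame('wrist');g=env.grab_frame('side');np.save('pics/r.npy',(s,f,g),allow_pickle=True);
crop(f['image'],210,210,430,430,3,'pics/r.png');crop(g['image'],300,190,390,280,6,'pics/r_side.png')"; python3 q.py
```

```text
yaw 66.1 z 0.0864 xy [0.628  0.1646] F [ 1.7 -0.4 -0.8] T [-0.066 -0.074  0.097] j7 -0.28 t 24.10
yaw 66.1 z 0.0864 xy [0.628  0.1645] F [ 0.5 -0.1 -1.2] T [-0.048 -0.015  0.029] j7 -0.28 t 24.20
```

View pics/r.png

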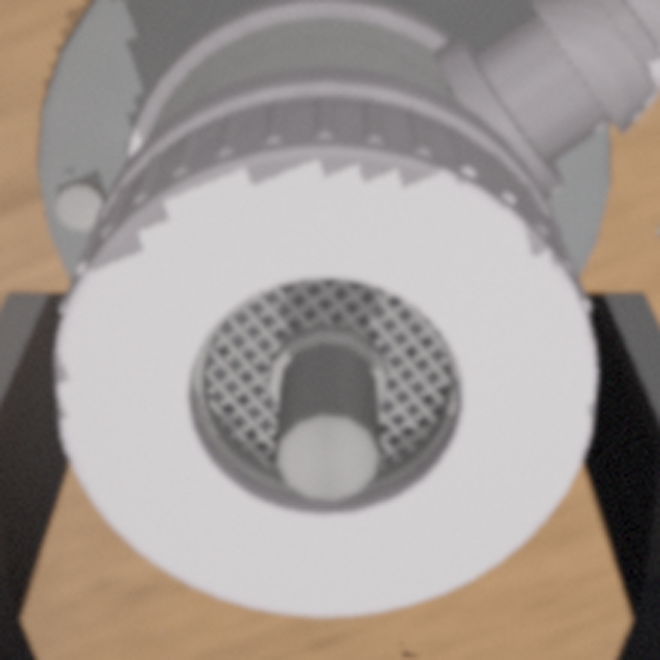

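View pics/r_side.png

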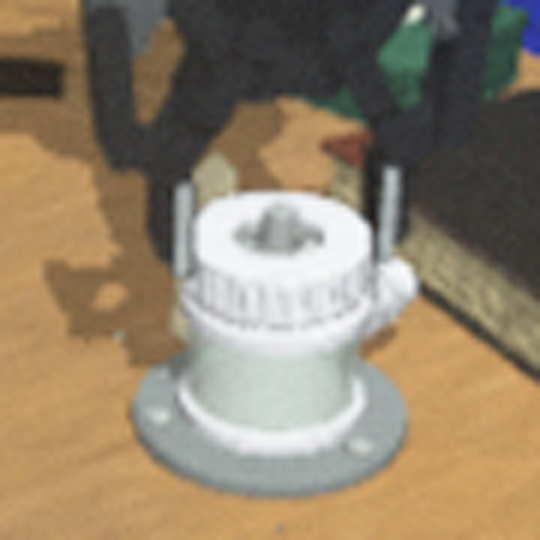

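The ring is about 1.8 mm below first contact with the screen, roughly 13 N on the gasket, with no slip in the jaws. Next I let go and back off.

```bash
python3 -m pendant '[[0,0,0,0,0.2],[0,0,0,0,-0.5],[0,0,0,0,-1],[0,0,0,0,-1],[0,0,0,0,-1],[0,0,-0.01,0,-1],[0,0,-0.04,0,-1],[0,0,-0.08,0,-1],[-0.04,0,-0.1,0,-1],[-0.04,0,-0.1,0,-1]]'; python3 -c "
from bench import env
from h import *
s=env.state();f=env.grab_frame('wrist');g=env.grab_frame('side');np.save('pics/u.npy',(s,f,g),allow_pickle=True);
cv2.imwrite('pics/u.png',f['image'][:,:,::-1]);crop(g['image'],300,190,390,280,6,'pics/u_side.png')
t=env.grab_frame('top');cv2.imwrite('pics/u_top.png',t['image'][:,:,::-1])"; python3 q.py
```

```text
clock: 25.45
ee_pos: [0.6118, 0.1237, 0.189]
tcp_rot: [0.84, 0.543, 0.005, 0.001]
contact_force: [0.6, 0.5, -1.1]
gripper_width: 0.0855
yaw 66.1 z 0.1862 xy [0.6112 0.1284] F [-0.1 -0.1 -1.2] T [ 0.018  0.022 -0.019] j7 -0.28 t 25.60
```

View pics/u.png

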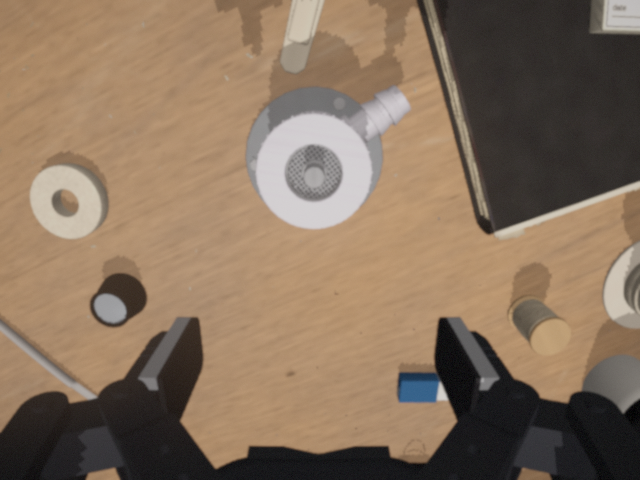

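View pics/u_side.png

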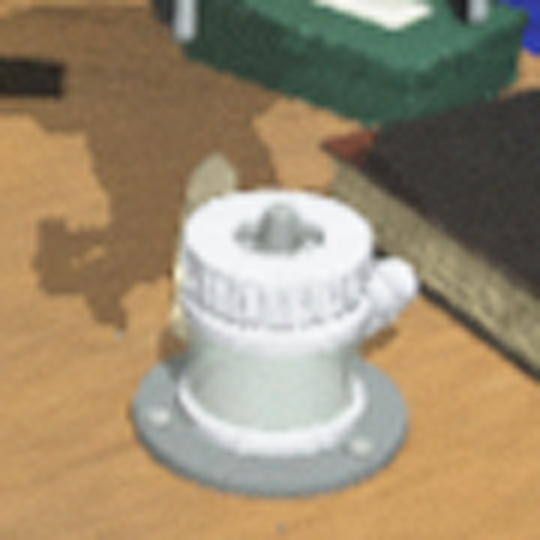

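View pics/u_top.png

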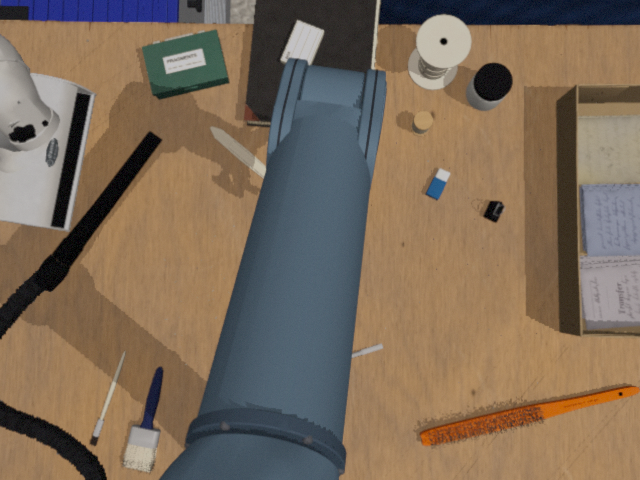

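```bash
python3 - <<'E'
from h import *
r=np.load("pics/r.npy",allow_pickle=True)[2]["image"]; u=np.load("pics/u.npy",allow_pickle=True)[2]["image"]
a=cv2.cvtColor(r,cv2.COLOR_RGB2GRAY)[218:245,334:360].astype(float);b=cv2.cvtColor(u,cv2.COLOR_RGB2GRAY)[218:245,334:360].astype(float)
print(cv2.phaseCorrelate(a,b),np.abs(a-b).mean())
# rib row profile
print(np.round([np.corrcoef(a[18:26,3:-3].ravel(),b[18:26,3+d:b.shape[1]-3+d].ravel())[0,1] for d in(-3,-2,-1,0,1,2,3)],3))
f=np.load("pics/u.npy",allow_pickle=True)
s,w=f[0],f[1]; c=cam(w,s)
m=(w["image"].min(2)>165).astype(np.uint8); m[:90]=0;m[240:]=0;m[:,:240]=0;m[:,400:]=0
k=[q for q in cv2.findContours(m,cv2.RETR_CCOMP,cv2.CHAIN_APPROX_NONE)[0] if 600<cv2.contourArea(q)<4500]
for q in k: print("hole",circ(plane(c,q[:,0],.0785)))
print("knob top",plane(c,(314.5,177),.089))
E
```

```text
((0.5654620742016636, 0.3862209815103288), 0.9575503847319563) 3.1267806267806266
[0.411 0.356 0.611 0.96  0.529 0.285 0.234]
hole (array([0.62772154, 0.1655001 ]), np.float64(0.01607723188036274))
hole (array([0.67447712, 0.1791018 ]), np.float64(0.009902761803972229))
knob top [[0.62821559 0.16498184 0.089     ]]
```

```bash
python3 - <<'E'
from h import *
r=np.load("pics/r.npy",allow_pickle=True)[2]["image"]; u=np.load("pics/u.npy",allow_pickle=True)[2]["image"]
A=cv2.cvtColor(r,cv2.COLOR_RGB2GRAY).astype(np.float32);B=cv2.cvtColor(u,cv2.COLOR_RGB2GRAY).astype(np.float32)
for n,(x0,y0,x1,y1) in dict(ring=(330,218,363,246),ribs=(334,234,360,246),foot=(322,248,368,273)).items():
    a,b=A[y0:y1,x0:x1],B[y0:y1,x0:x1]; M=np.eye(2,3,dtype=np.float32)
    cc,M=cv2.findTransformECC(a,b,M,cv2.MOTION_TRANSLATION); print(n,cc,M[:,2])
E
```

```text
ring 0.9362808316546085 [-0.10515955 -0.28736365]Traceback (most recent call last):
  File "<stdin>", line 6, in <module>
cv2.error: OpenCV(4.12.0) /io/opencv/modules/video/src/ecc.cpp:574: error: (-7:Iterations do not converge) NaN encountered. in function 'findTransformECC'
```

```bash
python3 - <<'E'
from h import *
from bench import env
r=np.load("pics/r.npy",allow_pickle=True)[2]["image"]; u=env.grab_frame("side")["image"]
p=np.load("pics/p.npy",allow_pickle=True)[2]["image"]; k=np.load("pics/k_side.npy",allow_pickle=True).item()["image"]
G=lambda i:cv2.cvtColor(i,cv2.COLOR_RGB2GRAY).astype(np.float32)
def sh(a,b,box):
    x0,y0,x1,y1=box; t=G(a)[y0:y1,x0:x1]
    R=cv2.matchTemplate(G(b)[y0-4:y1+4,x0-4:x1+4],t,cv2.TM_CCOEFF_NORMED); _,v,_,(mx,my)=cv2.minMaxLoc(R)
    q=lambda l,c,h:(l-h)/(2*(l-2*c+h))
    dx=mx-4+(q(R[my,mx-1],R[my,mx],R[my,mx+1]) if 0<mx<8 else 0); dy=my-4+(q(R[my-1,mx],R[my,mx],R[my+1,mx]) if 0<my<8 else 0)
    return round(float(dx),2),round(float(dy),2),round(float(v),3)
for n,box in dict(ringtop=(331,220,364,240),ribs=(334,236,360,246),knob=(338,220,356,234),foot=(322,255,368,274),chamber=(330,250,360,268)).items(): print(n,"r->u",sh(r,u,box))
E
```

```text
ringtop r->u (-0.02, -0.14, 0.918)
ribs r->u (-0.04, 0.03, 0.972)
knob r->u (-0.04, -0.1, 0.986)
foot r->u (-0.0, -0.01, 0.997)
chamber r->u (-0.0, 0.0, 0.997)
```

```bash
python3 -c "
from bench import env
print(env.sign_off(), env.state()['clock'])"
```

```text
the job is handed in; nothing more can be done
the job is handed in; nothing more can be done
```

I seated the screen, screwed the clamp ring down onto it, let go of both, and handed the job in at about 25.7 s of the 64 s allowed. The hand-in gives no verdict.

- **Screen:** It lies flat on the gasket with the knob up. I let go of it at about 1.5 N of contact force, and the pictures show it flat in the mouth.
- **Ring:** I landed it on the ridges and turned it anticlockwise until it dropped into the gaps. Once it rested on the screen I turned it clockwise. Resistance began after about 33°, and I stopped about 19° further on. The ring ended about 1.8 mm lower, roughly 13 N on the gasket.

**Last checks:**
- The ring did not turn or rise when I let go; its ribs in the side view shifted less than 0.05 pixel.
- Ring and knob are centred within about 1 mm of each other, and the gripper is clear.
- The objects I could see in the last pictures look unmoved. The arm hid some of them from the top camera.

**Uncertain or disagreeing:**
- The pressing force is worked out from how far the ring came down, not measured. The wrist's turning torque was too noisy to confirm tightness.
- The wrist and top cameras differed by 2–3 mm. I dealt with this by comparing objects within the same picture and centring the ring with two grips at right angles.
- One image-alignment check of the ring's movement failed to run, and its only result suggested a 0.3 pixel rise. A second method showed 0.14 pixel on the flange, where the shadows had changed, and none on the ribs.

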